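Dispense one bush and nudge it into the notched block

TASK

Press the bush dispenser's plunger right down once and let it spring back up, so that one white bush, and only one, comes out onto the track in front. Then, with the fingertips, push that bush sideways along the track until it sits home in the V notch of the notched block (not against the plain block with the round screw on top). Do not lift the bush or tip it over, and do not disturb the things standing around.

Things in the scene. Friction and masses are not known exactly. Their poses are not given: they have to be found in the camera images.
- dispenser: Bush dispenser, fixed. Origin on the bench under its magazine's axis; -x is its front (bush comes out there), y along the track, z up. Magazine: clear 28 mm square shaft round the origin, open on top, to 74 mm above the bench, holding 3 stacked bushes. Grey housing behind: x 20 to 83 mm, 50 mm wide, 70 mm high (collar to 75), carrying the plunger. Foot 12 mm high, 74 mm wide, to x = 94 mm.
- plunger (a joint): Plunger travel: 0 up, 0.030 m right down. Pressed straight down; its spring pushes back with 3 N (top) to 7.5 N (bottom) and returns it. It drives a shuttle 1.7 times as far toward the front: a full press slides the lowest bush 45 mm out to the track's middle line. Once it is back up the next bush has dropped down; a second full press would send that one out.
- plunger_top (a point): Centre of the top face of the plunger's round black cap, 36 mm in diameter and 10 mm thick, 52 mm behind the magazine axis (dispenser x = +52 mm, y = 0); 118 mm above the bench when up, 88 mm when right down. It moves with the plunger.
- station (a point): Where the ejected bush comes to stand (within a few mm, upright): on the track's bed, 12 mm above the bench, dispenser x -45, y 0 mm. The flat bed is 224 mm long along y. Seen from here a front fence's inner face lies 16 mm toward -x and a rear rail's 17 mm toward +x, both 12 mm above the bed; the rear rail is missing before the magazine (|y| under 22 mm), its ends flared.
- bush_1: The lowest bush, the one that comes out: white plastic cylinder with a hole, 26 mm in diameter, 20 mm high, about 20 g. Origin at the centre of its underside, own z along its axis.
- bush_2: The second bush in the magazine, same shape and origin. Must stay in the magazine.
- bush_3: The uppermost bush in the magazine, same shape and origin. Must stay in the magazine.
- nest: Notched block: fixed aluminium block across the track, 24 mm above the bed, 34 mm long along the track, no screw, a V notch (120 degrees, 8 mm deep) at each end along the track. Origin at its middle, on the bed; y along the track. Stands 75 to 90 mm from the station, on either side. A bush home in the notch has its axis 23 mm from this origin, on the station's side.
- plain_block: Plain block: fixed flat-faced aluminium block, 14 mm thick along the track, 24 mm high above the bed, with a round knurled screw head (16 mm in diameter, up to 38 mm above the bed) on top. Origin at its middle, on the bed. Stands on the other side of the station, 75 to 90 mm from it. Not the target.
- weight: Bystander: brass weight with a knob, 32 mm in diameter, 42 mm high, beside the housing, behind one half of the track. Origin at the centre of its underside.
- acrylic_ring: Bystander: clear acrylic ring, 38 mm in diameter, 32 mm high, beside the housing, behind the other half of the track. Origin at the centre of its underside.
- dish: Bystander: flat round dish, 87 mm in diameter, 13 mm high. Origin at the centre of its underside.
- tweezers: Bystander: tweezers, 124 mm long, 8 mm high, lying near the front edge. Origin at the centre of the underside.
- beaker: Bystander: beaker, 55 mm in diameter, 70 mm high. Origin at the centre of its underside.
- marker: Bystander: white marker pen, 140 mm long, 17 mm high, lying near the front edge. Origin at the centre of its underside.

How it is judged:
By the outcome, as a careful person would: the job done as asked, in the order asked, and still so for the second after the job is handed in, with the robot touching nothing.
It also fails if it takes over 40 s, if anything falls off the work surface, if the arm or the gripper's body presses on something with over 40 N, if the wrist force passes 120 N, or if a joint passes its speed limit or range.

ROBOT

A 6-joint arm with a two-finger parallel gripper is mounted at the origin on a cart in front of the work surface, level with it; the furniture and walls round the work are solid. World frame = base frame: x ahead of the robot, y to its left, z up, the work surface at z = 0. Lengths are in m, angles in rad, forces in N, time in s.
With the tool pointing down it reaches from about 0.35 to 0.975 m from the base axis. Payload 4.9 kg.
Tool frame: the origin (TCP) lies at the very end of the fingers, on their centre line; the grasp point (between the pads) lies 19 mm behind it; z points along the fingers, y is the line along which they close (so a half turn about z gives the same grasp; the last joint's range is limited). The gripper opens to 85 mm and grips with 20 to 120 N. Pads are 22 mm wide; open, the fingers measure 114 mm over their backs; the gripper's body (76 mm by 85 mm) begins 54 mm behind the grasp point. The pads swing forward as they close: fully open they stand 13 mm farther back than shut.
Start: joints at [1.213, 0.053, 1.613, -0, 1.476, -0.119], TCP at [0.148, 0.607, 0.231] pointing down, gripper open.
Joint ranges: [-3.01, 3.01], [-1.01, 2.22], [0.06, 2.58], [-1.02, 4.17], [0.09, 2.62], [-3.14, 3.14]. Speed limits (rad/s): [2.57, 2.57, 3.14, 3.14, 3.14, 3.14].

INTERFACE

Orientations are given as a unit quaternion [w, x, y, z].
In Python, from plant import manip, vision, order gives the robot as it stands.
- The arm moves only by the tool play_rows, never from a script. Its argument "steps" is a list that holds one entry, the list of rows, each a list of 6 numbers: the shift along the tool's x, y, z in mm, then the turn, a rotation vector about the tool's x, y, z in degrees. A call has 1 to 12 rows; each row is the pose to reach, as a shift and turn from the pose commanded when the call began, along the tool's axes at that moment; what a row does not reach only later rows make up. A row lasts 1/12 s, in which the tool goes at most 41.7 mm and 7.16 degrees, less where a joint would pass 70% of its speed; a pose out of reach is approached as far as the arm can. A call with a gripper value outside its range is refused whole. "claw" is the gripper's target within -1 to 1 (fully open at 1, half-way at 0, shut at -1), set as the call begins (left out, the last holds). The fingers move at their own pace and stop on an object; the grip force is fixed at half the most. Time passes only in rows, so rows that repeat a pose let the fingers close. It gives the time, the measured TCP pose, the force, the opening and the grip force at its end, in the units of the state.
- manip.state(): the state, without advancing time (a new reading comes with each control period).
- vision.grab_frame(name): name is "side" or "top"; returns (picture, depth): 384x512x3 uint8, blue, green, red; 384x512 float32, m along the optical axis (not along the pixel's ray), 0 where there is no reading.
- vision.camera_info(name): a dict with "K" (3x3 intrinsics, pixels), "k1" (the pictures are not rectified: a ray, as slopes to the right and down, at radius r is drawn at 1 + k1 r^2 times it, then the intrinsics apply), "eye" and "orientation" of the camera in the world. Camera axes: x right, y down, z forward; pixel columns grow to the right and rows downward; lengths in m; the calibration is good to about 2 mm. A picture is of the moment at which its call begins. camera_info takes no time and is no camera call.
- order.job_done(): hands the job in; it is judged then, once.
The state is a dict: "time": time; "joint_pos": joint angles; "joint_vel": joint speeds; "joint_efforts": joint torques, N m; "tool_pos": TCP position; "tool_rot": TCP orientation; "contact_force": force on the tool from outside, world axes, zero at the start; "ft_torque": the same for the moment, N m; "gripper_width": opening from 0.0 (shut) to 1.0 (fully open); "grasp_force": force on a finger pad.
Only numpy, scipy, OpenCV 4.12 (cv2) and the standard library are available. Lean on these libraries where they do the work, as an engineer would, in place of code of your own. Each camera call takes 0.05 s, during which the arm holds its last target. There are 200 camera calls.

## Working session

There is one attempt and no reset: what is moved stays moved. The work goes in short steps, Python scripts to look and compute and a tool call to move; the robot and the scene stay as the last step left them, time stands still between calls to the robot, and variables do not carry over. Pictures are saved under pics/ and viewed, at most 10 in all, crops included, and the job is handed in when it is done.

Besides the shell and the picture viewer there is one more tool, called after "Emit:" as name(argument=value, ...) on one line, values as JSON. play_rows: Moves the arm, as the interface text tells. Its arguments: {"type":"object","properties":{"steps":{"type":"array"},"claw":{"type":"number"}},"required":["steps"]}

```bash
mkdir -p pics; cat > h.py <<'E'
import numpy as np, cv2
from scipy.spatial.transform import Rotation as R
from plant import manip, vision, order
def cam(n):
    c=vision.camera_info(n); q=c["orientation"]
    return np.array(c["K"]),c["k1"],np.array(c["eye"]),R.from_quat([q[1],q[2],q[3],q[0]]).as_matrix()
def ray(n,u,v):
    K,k1,e,M=cam(n); p=np.array([(u-K[0,2])/K[0,0],(v-K[1,2])/K[1,1]]); s=p.copy()
    for _ in range(20): s=p/(1+k1*(s@s))
    return e,M@np.array([s[0],s[1],1])
def onz(n,u,v,z):
    e,d=ray(n,u,v); return e+d*(z-e[2])/d[2]
def atd(n,u,v,D):
    e,d=ray(n,u,v); return e+d*D
def proj(n,P):
    K,k1,e,M=cam(n); c=M.T@(np.array(P)-e); s=c[:2]/c[2]; s=s*(1+k1*(s@s)); return K[0,0]*s[0]+K[0,2],K[1,1]*s[1]+K[1,2]
E
python3 - <<'E'
from h import *
for n in("top","side"):
    p,d=vision.grab_frame(n); cv2.imwrite(f"pics/{n}0.png",p); np.save(f"pics/{n}0.npy",d); cv2.imwrite(f"pics/{n}0b.png",cv2.resize(p,(800,600),interpolation=cv2.INTER_CUBIC))
    print(vision.camera_info(n))
print(manip.state())
E
```

```text
{'K': array([[347.23422865,   0.        , 256.03581339],
       [  0.        , 347.23422865, 190.45769613],
       [  0.        ,   0.        ,   1.        ]]), 'k1': 0.030233186473234853, 'eye': array([0.34154825, 0.11194662, 0.95693826]), 'orientation': array([ 0.0383761 , -0.70462331,  0.70602708, -0.05965752])}
{'K': array([[388.4685475 ,   0.        , 248.17031169],
       [  0.        , 388.4685475 , 190.86979254],
       [  0.        ,   0.        ,   1.        ]]), 'k1': -0.12810768331360203, 'eye': array([0.4710098 , 0.97006505, 0.47817883]), 'orientation': array([-0.00387434, -0.00247552,  0.83888839, -0.54428405])}
{'time': 0.1, 'joint_pos': array([ 1.21297228e+00,  5.33124395e-02,  1.61418285e+00,  1.42764411e-05,
        1.47597928e+00, -1.19009630e-01]), 'joint_vel': array([-1.34982201e-03,  1.66226358e-04, -4.22493920e-03,  8.22912840e-05,
       -8.56790912e-04,  1.56950877e-04]), 'joint_efforts': array([-1.44670885e-03, -3.94904387e+01, -3.71362674e+01, -2.45443134e-04,
        3.96586998e-03, -3.25968799e-07]), 'tool_pos': array([0.14764527, 0.60672517, 0.23015693]), 'tool_rot': array([-2.29126255e-04,  1.19124283e-01,  9.92878905e-01, -9.12666468e-04]), 'contact_force': array([-0.8970144 , -0.87323635,  0.57769809]), 'ft_torque': array([0.03634656, 0.00389261, 0.02774312]), 'grasp_force': 0.0, 'gripper_width': 1.0010011499226592}
```

View pics/top0b.png

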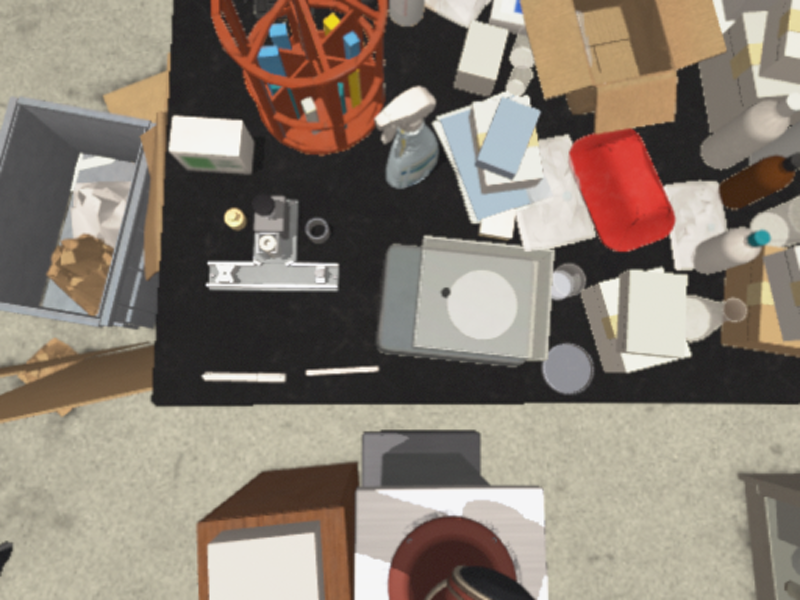

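View pics/side0b.png

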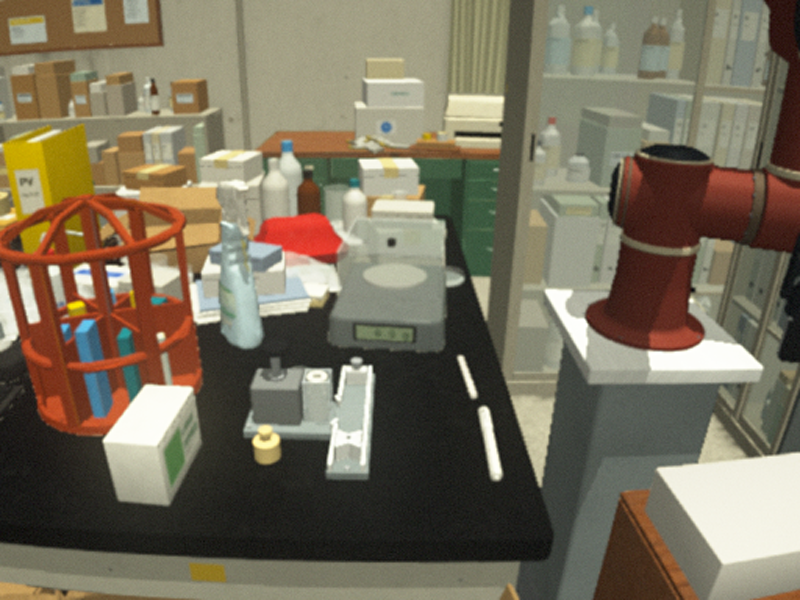

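The top view shows the dispenser near (268,243)/800. The track runs from (207,275) to (338,275). The notched block looks to be on the left (+y) at (225,272), and the screw block on the right at (322,272). The side view agrees: the screw is at the far end. I'll zoom in for pixel positions.

```bash
python3 - <<'E'
import cv2,numpy as np
a=cv2.imread("pics/top0.png")[115:195,122:226]; b=cv2.imread("pics/side0.png")[220:310,150:250]
a=cv2.resize(a,None,fx=5,fy=5,interpolation=cv2.INTER_CUBIC);b=cv2.resize(b,None,fx=5,fy=5,interpolation=cv2.INTER_CUBIC)
cv2.imwrite("pics/z1.png",a);cv2.imwrite("pics/z2.png",b)
E
```

```text
(no output)
```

View pics/z1.png

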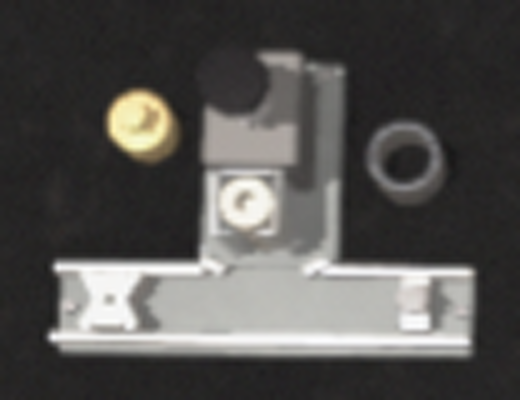

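View pics/z2.png

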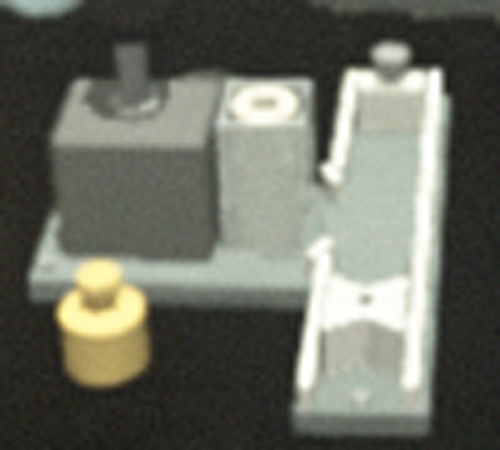

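The zooms (5x, top offset (122,115), side offset (150,220)) show these features:

| Feature | Top zoom | Side zoom |
|---|---|---|
| Cap | (232,80) | – |
| Upper bush | (246,202) | (265,103) |
| Nest centre | (109,298) | (366,300) |
| Screw | (415,292) | (390,50) |
| Front fence | (53,337) to (470,337) | – |

```bash
python3 - <<'E'
from h import *
def T(x,y,z): return onz("top",122+x/5-.4,115+y/5-.4,z).round(4)
def S(x,y,z): return onz("side",150+x/5-.4,220+y/5-.4,z).round(4)
def L(a,z,b=None):
    out=[T(*a,z)]
    if b: 
        out.append(S(*b,z)); e,d=ray("top",122+a[0]/5-.4,115+a[1]/5-.4); f,g=ray("side",150+b[0]/5-.4,220+b[1]/5-.4)
        t=np.linalg.lstsq(np.c_[d,-g],f-e,rcond=None)[0]; p,q=e+d*t[0],f+g*t[1]; out+=[((p+q)/2).round(4),round(np.linalg.norm(p-q),4)]
    return out
print("cap",L((232,80),.118))
print("bush3",L((246,202),.072,(265,103)))
print("nest",L((109,298),.036,(366,300)))
print("screw",L((415,292),.050,(390,47)))
print("fenceL",T(55,337,.024),"R",T(472,337,.024))
print("railL",T(57,267,.024),"R",T(474,271,.024), S(307,388,.024))
print("weight",T(140,112,.04),"ring",T(404,157,.032))
# colour mask refinements
p=cv2.imread("pics/top0.png").astype(int); d=np.load("pics/top0.npy")
# depth based cap: points with world z > .1
vv,uu=np.mgrid[120:160,150:190]
P=np.array([atd("top",u,v,d[v,u]) for u,v in zip(uu.ravel(),vv.ravel())])
m=P[:,2]>.105; print("cap depth",m.sum(),P[m].mean(0),P[m].min(0),P[m].max(0))
m=(P[:,2]>.06)&(P[:,2]<.08); print("hous",P[m].min(0),P[m].max(0))
s=manip.state()
print(R.from_quat(np.roll(s["tool_rot"],-1)).as_matrix().round(3))
E
```

```text
cap [array([0.6082, 0.3037, 0.118 ])]
bush3 [array([0.5577, 0.3052, 0.072 ]), array([0.5584, 0.3037, 0.072 ]), array([0.5579, 0.305 , 0.0727]), np.float64(0.0006)]
nest [array([0.5138, 0.3837, 0.036 ]), array([0.514 , 0.3839, 0.036 ]), array([0.5139, 0.3837, 0.0358]), np.float64(0.0001)]
screw [array([0.5148, 0.2201, 0.05  ]), array([0.5127, 0.2189, 0.05  ]), array([0.5136, 0.2201, 0.0509]), np.float64(0.002)]
fenceL [0.4947 0.4149 0.024 ] R [0.495  0.1921 0.024 ]
railL [0.533  0.4155 0.024 ] R [0.5315 0.1914 0.024 ] [0.5333 0.4202 0.024 ]
weight [0.6148 0.37   0.04  ] ring [0.593  0.2294 0.032 ]
cap depth 171 [0.59573618 0.29550545 0.15611053] [0.34154825 0.11194662 0.10860136] [0.62624255 0.32170468 0.95693826]
hous [0.54615106 0.27999073 0.06027497] [0.63732278 0.32984919 0.07813939]
[[-0.972  0.237 -0.001]
 [ 0.237  0.972 -0.002]
 [ 0.    -0.002 -1.   ]]
```

```bash
cat >> h.py <<'E'
RD=np.array([[-1,0,0],[0,1,0],[0,0,-1.]])
def go(P,s=None):
    "row (mm, deg) from the present pose to TCP P, pointing down, tool y along world y"
    s=s or manip.state(); M=R.from_quat(np.roll(s["tool_rot"],-1)).as_matrix()
    print((M.T@(np.array(P)-s["tool_pos"])*1000).round(1),R.from_matrix(M.T@RD).as_rotvec(degrees=True).round(2))
E
python3 - <<'E'
from h import *
go([.609,.304,.20]); go([.609,.304,.15])
E
```

```text
[-519.9 -184.9   30.4] [ -0.1   -0.03 -13.68]
[-519.9 -184.8   80.4] [ -0.1   -0.03 -13.68]
```

Emit:
play_rows(steps=[[[-520,-185,30,0,0,-13.7],[-520,-185,30,0,0,-13.7],[-520,-185,30,0,0,-13.7],[-520,-185,30,0,0,-13.7],[-520,-185,30,0,0,-13.7],[-520,-185,30,0,0,-13.7],[-520,-185,30,0,0,-13.7],[-520,-185,30,0,0,-13.7],[-520,-185,30,0,0,-13.7],[-520,-185,30,0,0,-13.7],[-520,-185,30,0,0,-13.7],[-520,-185,30,0,0,-13.7]]], claw=-1)

```text
time: 1.1
tool_pos: [0.5641, 0.3333, 0.2036]
tool_rot: [-0.0, -0.0, 1.0, -0.0]
contact_force: [0.6, 0.4, 1.1]
gripper_width: 0.002
grasp_force: 0.0
```

Emit:
play_rows(steps=[[[-43,-28,30,0,0,0],[-43,-28,60,0,0,0],[-43,-28,60,0,0,0],[-43,-28,60,0,0,0],[-43,-28,60,0,0,0],[-43,-28,60,0,0,0]]])

```text
time: 1.6
tool_pos: [0.6062, 0.3083, 0.1467]
tool_rot: [0.002, -0.001, 1.0, 0.001]
contact_force: [-0.9, -0.1, 0.2]
gripper_width: 0.001
grasp_force: 0.0
```

```bash
python3 - <<'E'
from h import *
go([.609,.304,.088]); s=manip.state(); print(s["tool_pos"],s["contact_force"])
a,_=vision.grab_frame("top");b,_=vision.grab_frame("side")
u,v=proj("side",[.58,.304,.10]);u2,v2=map(int,(u,v));print(u,v)
a=a[100:200,110:240]; b=b[v2-50:v2+60,u2-65:u2+65]
cv2.imwrite("pics/c1.png",cv2.hconcat([cv2.resize(a,(400,400),interpolation=2),cv2.resize(b,(400,400),interpolation=2)]))
E
```

```text
[-2.6 -4.4 58.7] [0.08 0.17 0.09]
[0.60623969 0.30827319 0.14672963] [-0.87708595 -0.13047357  0.22845356]
191.037960194152 227.94484481741915
```

View pics/c1.png

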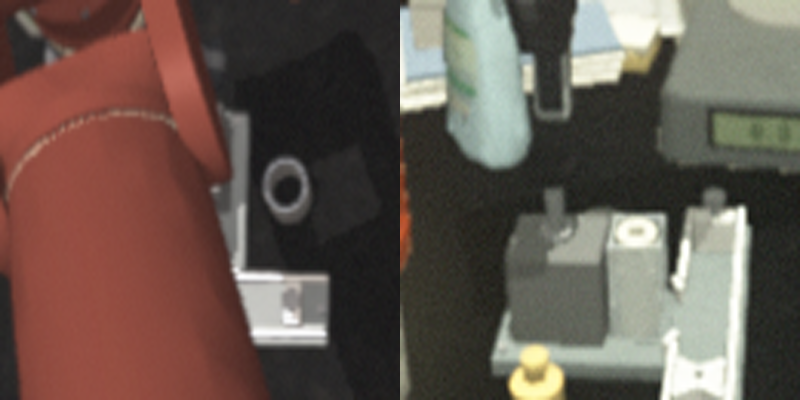

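The side half shows the shut fingertips at (552,118), directly over the stem at (555,190). I'll press slowly.

Emit:
play_rows(steps=[[[-3,-4,15,0,0,0],[-3,-4,24,0,0,0],[-3,-4,29,0,0,0],[-3,-4,33,0,0,0],[-3,-4,37,0,0,0],[-3,-4,41,0,0,0],[-3,-4,45,0,0,0],[-3,-4,49,0,0,0],[-3,-4,52,0,0,0],[-3,-4,55,0,0,0],[-3,-4,57,0,0,0],[-3,-4,57,0,0,0]]])

```text
time: 2.7
tool_pos: [0.6086, 0.3029, 0.0883]
tool_rot: [-0.001, -0.0, 1.0, -0.0]
contact_force: [-4.5, -1.5, 6.5]
gripper_width: 0.002
grasp_force: 3.4
```

Emit:
play_rows(steps=[[[0,0,1,0,0,0],[0,0,2,0,0,0],[0,0,2,0,0,0],[0,0,2,0,0,0]]])

```text
time: 3.03
tool_pos: [0.6087, 0.3029, 0.088]
tool_rot: [-0.001, -0.0, 1.0, -0.0]
contact_force: [-7.2, -2.2, 13.8]
gripper_width: -0.003
grasp_force: 6.9
```

It's on the hard stop: force rose to 13.8 N without further travel. Releasing.

Emit:
play_rows(steps=[[[0,0,-6,0,0,0],[0,0,-12,0,0,0],[0,0,-18,0,0,0],[0,0,-24,0,0,0],[0,0,-32,0,0,0],[0,0,-45,0,0,0],[0,0,-60,0,0,0],[0,0,-75,0,0,0],[0,0,-75,0,0,0]]])

```text
time: 3.78
tool_pos: [0.6114, 0.3039, 0.1658]
tool_rot: [0.004, -0.0, 1.0, 0.001]
contact_force: [0.9, 0.8, 1.4]
gripper_width: -0.0
grasp_force: 0.0
```

```bash
python3 - <<'E'
from h import *
go([.513,.262,.12]); s=manip.state(); print(s["tool_pos"],s["contact_force"])
b,d=vision.grab_frame("side"); cv2.imwrite("pics/s2raw.png",b)
cv2.imwrite("pics/s2.png",cv2.resize(b[210:310,145:255],None,fx=5,fy=5,interpolation=2))
E
```

```text
[ 98.7 -42.   45. ] [0.16 0.43 0.02]
[0.61136665 0.30386745 0.16581865] [0.93039853 0.77511785 1.44211113]
```

View pics/s2.png

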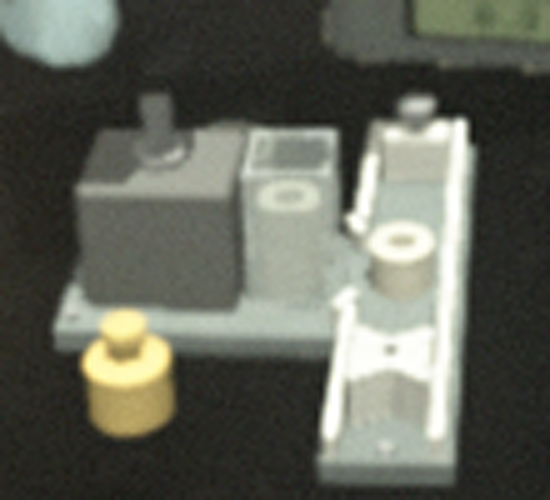

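One bush is out on the track, upright, with its top at (400,243) in the crop. The stack in the magazine has dropped. The nest is nearer the camera, at (390,350).

```bash
python3 - <<'E'
from h import *
print(onz("side",145+400/5-.4,210+242/5-.4,.032), onz("side",145+390/5-.4,210+350/5-.4,.036))
E
```

```text
[0.51486001 0.30655285 0.032     ] [0.51433723 0.38395141 0.036     ]
```

Emit:
play_rows(steps=[[[40,-17,0,0,0,0],[75,-32,0,0,0,0],[97,-42,10,0,0,0],[97,-42,45,0,0,0],[97,-42,80,0,0,0],[97,-42,100,0,0,0],[97,-42,100,0,0,0],[97,-42,100,0,0,0],[97,-42,100,0,0,0]]])

```text
time: 4.58
tool_pos: [0.513, 0.2613, 0.0617]
tool_rot: [0.001, -0.0, 1.0, 0.0]
contact_force: [0.3, -0.0, -0.3]
gripper_width: -0.001
grasp_force: 0.0
```

```bash
python3 - <<'E'
from h import *
go([.514,.262,.020]); s=manip.state(); print(s["tool_pos"],s["contact_force"])
b,d=vision.grab_frame("side")
cv2.imwrite("pics/s3.png",cv2.resize(b[180:310,145:275],None,fx=4.6,fy=4.6,interpolation=2))
E
```

```text
[-0.9  0.7 41.7] [0.04 0.11 0.02]
[0.51301703 0.26130373 0.06174176] [ 0.30536741 -0.00830573 -0.28481464]
```

View pics/s3.png

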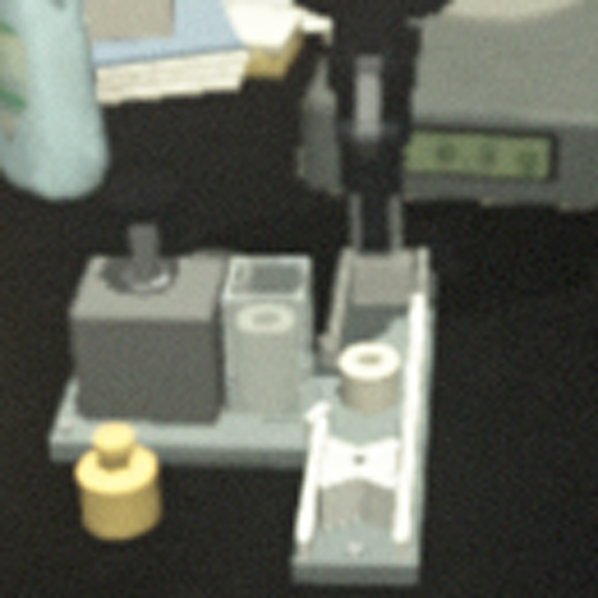

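The fingers at (377,240) are centred over the track, between the bush and the plain block. Lowering to 8 mm above the bed.

Emit:
play_rows(steps=[[[0,0,12,0,0,0],[0,0,24,0,0,0],[0,0,34,0,0,0],[0,0,41,0,0,0],[0,0,41,0,0,0],[0,0,41,0,0,0]]])

```text
time: 5.13
tool_pos: [0.5112, 0.2607, 0.0182]
tool_rot: [-0.001, -0.0, 1.0, -0.0]
contact_force: [-0.0, -1.4, 0.6]
gripper_width: 0.002
grasp_force: 0.0
```

Emit:
play_rows(steps=[[[-1,3,-1,0,0,0],[-1,7,-1,0,0,0],[-1,11,-1,0,0,0],[-1,15,-1,0,0,0],[-1,19,-1,0,0,0],[-1,23,-1,0,0,0],[-1,27,-1,0,0,0],[-1,31,-1,0,0,0],[-1,35,-1,0,0,0],[-1,39,-1,0,0,0],[-1,43,-1,0,0,0],[-1,45,-1,0,0,0]]])

```text
time: 6.13
tool_pos: [0.5129, 0.3065, 0.0203]
tool_rot: [0.0, -0.0, 1.0, 0.0]
contact_force: [-0.3, -0.7, -0.2]
gripper_width: -0.003
grasp_force: 0.1
```

```bash
python3 - <<'E'
from h import *
go([.514,.33,.020]); s=manip.state(); print(s["tool_pos"],s["contact_force"])
b,d=vision.grab_frame("side")
cv2.imwrite("pics/s4.png",cv2.resize(b[210:310,175:275],None,fx=6,fy=6,interpolation=2))
E
```

```text
[-1.1 23.5  0.3] [0.01 0.01 0.03]
[0.5129444  0.306485   0.02033641] [-0.26077644 -0.69680045 -0.19921995]
```

View pics/s4.png

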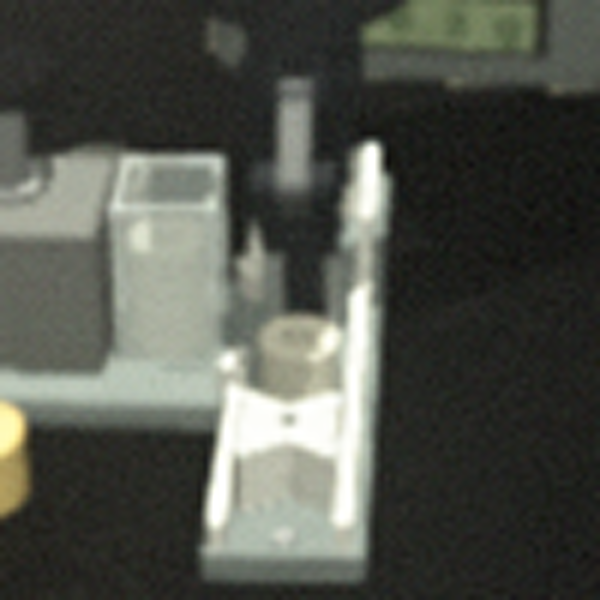

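The bush is at (299,337), upright and pushed by the fingers. The nest is just ahead at (288,418).

```bash
python3 - <<'E'
from h import *
print(onz("side",175+299/6-.4,210+337/6-.4,.032), onz("side",175+288/6-.4,210+420/6-.4,.036))
E
```

```text
[0.51371697 0.33384633 0.032     ] [0.51433723 0.38395141 0.036     ]
```

Emit:
play_rows(steps=[[[-1,2,0,0,0,0],[-1,4,0,0,0,0],[-1,6,0,0,0,0],[-1,8,0,0,0,0],[-1,10,0,0,0,0],[-1,12,0,0,0,0],[-1,14,0,0,0,0],[-1,16,0,0,0,0],[-1,18,0,0,0,0]]])

```text
time: 6.93
tool_pos: [0.5139, 0.3241, 0.0203]
tool_rot: [0.0, -0.0, 1.0, -0.0]
contact_force: [-0.1, -1.7, 0.3]
gripper_width: -0.005
grasp_force: 0.1
```

Emit:
play_rows(steps=[[[0,1,0,0,0,0],[0,2,0,0,0,0],[0,3,0,0,0,0],[0,4,0,0,0,0],[0,5,0,0,0,0],[0,6,0,0,0,0],[0,7,0,0,0,0],[0,8,0,0,0,0],[0,8,0,0,0,0]]])

```text
time: 7.68
tool_pos: [0.5139, 0.3321, 0.0203]
tool_rot: [0.0, -0.0, 1.0, 0.0]
contact_force: [0.7, 0.1, -0.3]
gripper_width: 0.003
grasp_force: 0.0
```

Emit:
play_rows(steps=[[[0,0.5,0,0,0,0],[0,1,0,0,0,0],[0,1.5,0,0,0,0],[0,2,0,0,0,0],[0,2,0,0,0,0]]])

```text
time: 8.1
tool_pos: [0.5139, 0.3339, 0.0203]
tool_rot: [-0.0, -0.0, 1.0, -0.0]
contact_force: [0.3, -0.9, -0.4]
gripper_width: -0.0
grasp_force: 0.1
```

Emit:
play_rows(steps=[[[0,0.5,0,0,0,0],[0,1,0,0,0,0],[0,1,0,0,0,0],[0,1,0,0,0,0]]])

```text
time: 8.43
tool_pos: [0.5138, 0.3345, 0.0202]
tool_rot: [-0.0, -0.0, 1.0, -0.0]
contact_force: [-1.2, -2.5, 1.0]
gripper_width: -0.001
grasp_force: 1.5
```

Emit:
play_rows(steps=[[[0,0.5,0,0,0,0],[0,1,0,0,0,0],[0,1,0,0,0,0],[0,1,0,0,0,0]]])

```text
time: 8.77
tool_pos: [0.5136, 0.3348, 0.0201]
tool_rot: [-0.001, -0.0, 1.0, -0.001]
contact_force: [-1.6, -6.7, 2.6]
gripper_width: -0.001
grasp_force: 3.1
```

The bush is against a firm stop: 6.7 N with almost no further travel. I'll back straight off, raise, and check.

Emit:
play_rows(steps=[[[0,-1,0,0,0,0],[0,-3,0,0,0,0],[0,-8,0,0,0,0],[0,-16,0,0,0,0],[0,-24,0,0,0,0],[0,-24,-15,0,0,0],[0,-24,-40,0,0,0],[0,-24,-75,0,0,0],[0,-24,-110,0,0,0],[0,-24,-140,0,0,0],[0,-24,-140,0,0,0],[0,-24,-140,0,0,0]]])

```text
time: 9.77
tool_pos: [0.5156, 0.3122, 0.1635]
tool_rot: [0.003, 0.0, 1.0, 0.001]
contact_force: [0.7, 0.1, -0.5]
gripper_width: -0.0
grasp_force: 0.0
```

```bash
python3 - <<'E'
from h import *
s=manip.state(); print(s["tool_pos"],s["contact_force"])
b,d=vision.grab_frame("side")
cv2.imwrite("pics/s5.png",cv2.resize(b[210:310,145:245],None,fx=6,fy=6,interpolation=2))
E
```

```text
[0.51557862 0.31216985 0.16349974] [ 0.66510035  0.14741459 -0.47824567]
```

View pics/s5.png

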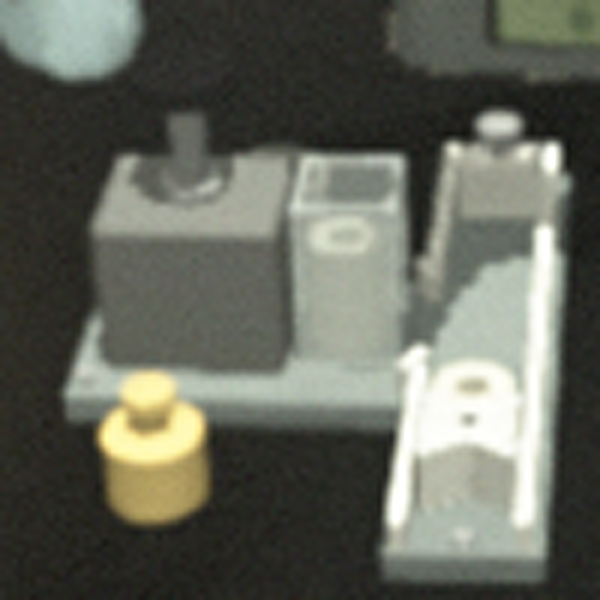

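The bush stands upright at (474,386), against the nest at (469,419). The rest is undisturbed. I'll check the 23 mm seat distance, then hand in.

```bash
python3 - <<'E'
from h import *
a=onz("side",145+474/6-.4,210+386/6-.4,.032); b=onz("side",145+469/6-.4,210+419/6-.4,.036); print(a,b,b-a)
if 0.019<(b-a)[1]<0.026 and abs((b-a)[0])<.003: print(order.job_done())
E
```

```text
[0.51385008 0.36084837 0.032     ] [0.5140574  0.38343824 0.036     ] [0.00020733 0.02258986 0.004     ]
the job is handed in; nothing more can be done
None
```

One press put a single bush on the track, and I pushed it home in the notched block's V notch. It stands upright 22.6 mm from the block's centre (23 mm is home), nothing in the final side view was disturbed (the dish, beaker and pens were out of frame), and the job was handed in at about 10 s.

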